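# Tilt a repair stand onto its spacer block

## Task

Set the slope of the tilting repair stand: stand the taller of the two plain metal spacer blocks upright on the stand's base, underneath where the roller on the plate's free edge will come down, then push the raised plate firmly down until its roller rests on the block. Leave the shorter block and the other things on the bench where they are.

Things in the scene. Friction and masses are not known exactly. Their poses are not given: they have to be found in the camera images.
- stand: Base of the tilting stand, fixed: dark steel slab 190 mm (its x) x 250 mm (its y) x 15 mm thick; origin at the centre of its underside, z up. The plate is hinged along the base's x near its +y end and runs towards its -y side, where the stand is open. The hinge sits between two 12 mm wide cheeks at x = +-85 mm, tops 57 mm above the underside.
- hinge_axis (a point): Middle of the plate's hinge axis, on the base at x 0, y +100 mm, 40 mm above the underside; axes as the base, the hinge axis is its x.
- block_spot (a point): Point on the base's top face (x 0, y -35 mm, 15 mm above the underside) straight below where the roller rests when the plate lies on the tall block: the block's centre belongs here; about 20 mm either way along y still carries the roller. Axes as the base.
- plate (a joint): Plate angle, rad: 0 level, growing as the free edge rises; starts at 0.66 to 0.76, limits 0 and 1.1. Stiff hinge: the plate stays where it is left; a downward push of about 3 to 8 N on its outer half lowers it. Rests at 0.448 on the tall block, 0.236 on the short one.
- plate_roller (a point): Centre of the steel roller (20 mm diameter, 140 mm long along the hinge) under the plate's free edge, 150 mm from the hinge axis; moves with the plate. The aluminium plate is 150 mm wide along the hinge, ends 158 mm from the hinge axis, and its flat top face is 16 mm above the line hinge axis to roller centre, square to it; a low fence stands above the hinge.
- block_tall: The taller spacer block, plain aluminium, 45 mm (its x) x 50 mm (its y) x 80 mm high, 0.35 to 0.6 kg, standing on the bench; origin at the centre of its underside, z up.
- block_short: The shorter spacer block, plain aluminium, 45 x 50 x 50 mm high, not to be used; origin at the centre of its underside.
- screwdriver: Bystander, not to be disturbed: screwdriver lying on the bench, 170 mm long, black handle 26 mm thick; origin at its middle, on the underside.
- mug: Bystander, not to be disturbed: white mug, 80 mm wide, 90 mm high; origin at its middle, on the underside.
- dust_cup: Bystander, not to be disturbed: clear dust container of a vacuum cleaner, 110 mm wide, 130 mm high, black cap; origin at its middle, on the underside.
- carton: Bystander, not to be disturbed: cardboard carton lying flat, 75 x 140 x 50 mm high; origin at its middle, on the underside.
- parts_tray: Bystander, not to be disturbed: low grey plastic tray 110 x 150 x 30 mm; origin at its middle, on the underside.
- wrench: Bystander, not to be disturbed: steel spanner lying flat, 160 mm long; origin at its middle, on the underside.
- adaptor: Bystander, not to be disturbed: white mains plug adaptor, about 70 x 48 x 26 mm; origin at its middle, on the underside.
There are look-alikes about, which are no part of the job. What is shaped like the block_tall but green or turquoise is not meant.

How it is judged:
By the outcome, as a careful person would: the job done as asked, in the order asked, and still so for the second after the job is handed in, with the robot touching nothing.
It also fails if it takes over 53 s, if anything falls off the work surface, if the arm or the gripper's body presses on something with over 40 N, if the wrist force passes 120 N, or if a joint passes its speed limit or range.

## Robot

A 6-joint arm with a two-finger parallel gripper is mounted at the origin on the work surface. World frame = base frame: x ahead of the robot, y to its left, z up, the work surface at z = 0. Lengths are in m, angles in rad, forces in N, time in s.
With the tool pointing down it reaches from about 0.3 to 0.85 m from the base axis. Payload 5.4 kg.
Tool frame: the origin (TCP) lies on the centre line of the jaws, within the pads' length; the fingertips stand arm.tcp_to_tips ahead of it and the grasp point (between the pads) lies 5 mm behind it (arm.tcp_to_tips is the distance from the TCP to the fingertips, in m); z points along the fingers, x is the direction in which the jaws open and shut, and the axes are right-handed (so a half turn about z gives the same grasp; the last joint's range is limited). The gripper opens to 85 mm and grips with 20 to 120 N. Pads are 22 mm wide; open, the fingers measure 114 mm over their backs; the gripper's body (76 mm by 85 mm) begins 54 mm behind the grasp point. The pads swing forward as they close: fully open they stand 13 mm farther back than shut.
Start: joints at [0.921, 0.158, 1.597, -0, 1.386, -0.21], TCP at [0.245, 0.52, 0.245] pointing down, gripper open.
Joint ranges: [-2.91, 2.91], [-0.94, 2.29], [0.18, 2.7], [-1.29, 4.43], [0.17, 2.64], [-3, 3]. Speed limits (rad/s): [2.57, 2.57, 3.14, 3.14, 3.14, 3.14].

## Interface

Orientations are given as a unit quaternion [w, x, y, z].
In Python, from plant import arm gives the robot as it stands. The module is installed in compiled form; this text tells all that it offers.
- The arm moves only by the tool servo_tool, never from a script. Its arguments are lists of equal length, an entry for each row: "offset": the shift along the world's x, y, z each as a share of 150 mm, from -1 to 1, a list of three; "delta_rot": the turn, a rotation vector about the world's x, y, z each as a share of 45 degrees, from -1 to 1, a list of three; "jaw": the gripper's target within -1 to 1 (shut at 1, half-way at 0, fully open at -1). In form: {"offset": [[tx, ty, tz], ...], "delta_rot": [[rx, ry, rz], ...], "jaw": [jaw, ...]}. A call has 1 to 20 rows; each row is the pose to reach, as a shift and turn from the pose commanded when the call began; what a row does not reach only later rows make up. A row lasts 1/12 s, in which the tool goes at most 41.7 mm and 7.16 degrees, less where a joint would pass 70% of its speed; a pose out of reach is approached as far as the arm can. A call with a number of a shift or a turn outside -1 to 1 is refused whole. A call with a gripper value outside its range is refused whole. The fingers move at their own pace and stop on an object; "force" is the grip in N (left out, the last holds). Time passes only in rows, so rows that repeat a pose let the fingers close. It gives the time, the measured TCP pose, the force and the opening at its end, in the units of the state.
- arm.sense(): the state, without advancing time (a new reading comes with each control period).
- arm.capture(name): name is "scene" or "top"; returns the picture (480x640x3 uint8, blue, green, red); there is no depth.
- arm.camera_info(name): a dict with "fx", "fy", "cx", "cy" (pixels), "R" (3x3) and "t" (3): a world point X has camera coordinates R X + t. Camera axes: x right, y down, z forward; pixel columns grow to the right and rows downward; lengths in m; the calibration is good to about 2 mm. A picture is of the moment at which its call begins. camera_info takes no time and is no camera call.
- arm.hand_in(): hands the job in, once; it reports no verdict.
Trained networks look in the newest picture that a camera, given by its name, has taken for a name from the list of things; names that differ only in an ending like _2 or _b are one class to them, and where a whole thing is asked for, a point or a joint stands for the part that bears it (a point fixed in the world has none). Each returns a list of dicts, best first, with "score" (0 to 1); they miss things now and then, are a little off and sometimes report something else, mostly with a low value. They report only what shows in the picture. A call takes as long as a camera call. They do not tell look-alikes from the thing itself.
- arm.find_in(camera, thing): "position" ([x, y, z] in m, in world coordinates, good to about 4 mm: the middle of the surface that is visible of it).
- arm.place_of(camera, thing): "position" ([x, y, z] in m, in world coordinates, good to about 4 mm: a listed point, or the origin of a listed thing).
The state is a dict: "time_s": time; "joint_positions": joint angles; "joint_velocities": joint speeds; "tau": joint torques, N m; "tool_pos": TCP position; "orientation": TCP orientation; "contact_force": force on the tool from outside, world axes, zero at the start; "ft_torque": the same for the moment, N m; "gripper_width": finger opening in m.
Only numpy, scipy, OpenCV 4.12 (cv2) and the standard library are available. Lean on these libraries where they do the work, as an engineer would, in place of code of your own. Each camera call takes 0.05 s, during which the arm holds its last target. There are 200 camera calls.

## Working session

There is one attempt and no reset: what is moved stays moved. The work goes in short steps, Python scripts to look and compute and a tool call to move; the robot and the scene stay as the last step left them, time stands still between calls to the robot, and variables do not carry over. Pictures are saved under pics/ and viewed, about 8 in all and at most 12, crops included, and the job is handed in when it is done.

Besides the shell and the picture viewer there is one more tool, called after "Call:" as name(argument=value, ...) on one line, values as JSON. servo_tool: Moves the arm, as the interface text tells. Shift numbers are shares of 150 mm and turn numbers shares of 45 degrees, none past 1 either way. Its arguments: {"type":"object","properties":{"offset":{"type":"array"},"delta_rot":{"type":"array"},"jaw":{"type":"array"},"force":{"type":"number"}},"required":["offset","delta_rot","jaw"]}

```bash
mkdir -p pics; python3 - <<'E'
from plant import arm
import cv2
for c in ("scene","top"):
    cv2.imwrite(f"pics/{c}0.png",arm.capture(c))
    i=arm.camera_info(c); print(c,i)
    for n in ["stand","hinge_axis","block_spot","plate_roller","block_tall","block_short"]:
        for d in arm.place_of(c,n)[:4]: print(c,n,[round(float(v),3) for v in d["position"]],round(d["score"],2))
print(arm.tcp_to_tips); print(arm.sense())
E
```

```text
scene {'fx': 450.5539626693601, 'fy': 450.5539626693601, 'cx': 323.49534103901306, 'cy': 246.221990672181, 'R': array([[-0.81546145,  0.57860603, -0.01541703],
       [ 0.49818893,  0.68806697, -0.52760936],
       [-0.29467001, -0.43792569, -0.84934721]]), 't': array([ 0.47567015, -0.26299786,  1.41686437])}
scene hinge_axis [0.532, 0.309, 0.042] 0.68
scene hinge_axis [0.623, -0.163, 0.005] 0.2
scene block_spot [0.543, 0.175, 0.016] 0.88
scene plate_roller [0.538, 0.202, 0.142] 0.75
scene block_tall [0.732, -0.126, 0.002] 0.88
scene block_tall [0.62, -0.16, 0.004] 0.79
scene block_tall [0.565, -0.289, -0.004] 0.73
scene block_short [0.449, -0.209, -0.001] 0.6
top {'fx': 498.92824860655134, 'fy': 498.92824860655134, 'cx': 322.9400124308258, 'cy': 235.5990510056564, 'R': array([[ 0.00440341, -0.99998603,  0.00292425],
       [-0.9972307 , -0.00460834, -0.07422732],
       [ 0.07423976, -0.0025893 , -0.99723706]]), 't': array([0.01196601, 0.5582558 , 1.22552248])}
top stand [0.54, 0.207, 0.001] 0.57
top hinge_axis [0.527, 0.307, 0.043] 0.68
top block_spot [0.545, 0.173, 0.013] 0.71
top
[... 310 characters left out ...]
me_s': 0.7, 'joint_positions': array([ 9.20919893e-01,  1.58386620e-01,  1.59699076e+00,  1.14335715e-05,
        1.38618404e+00, -2.10086823e-01]), 'joint_velocities': array([-0.00026046, -0.0008118 , -0.00149027,  0.00050184, -0.00135965,
       -0.0013311 ]), 'tau': array([ 9.55085889e-04, -3.95931709e+01, -3.31633651e+01, -2.86993691e-04,
        6.85752966e-04,  1.33525720e-05]), 'tool_pos': array([0.24481101, 0.52027414, 0.24531131]), 'orientation': array([-1.07037764e-05,  8.44319550e-01,  5.35839993e-01,  1.26879038e-05]), 'contact_force': array([-1.43679749,  0.39460044,  0.53178964]), 'ft_torque': array([ 0.00275713, -0.02812096, -0.04746069]), 'gripper_width': 0.08532646550159104}
```

View pics/scene0.png

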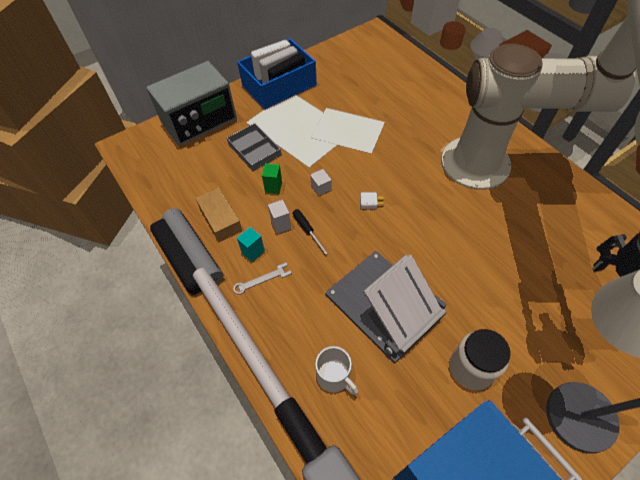

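View pics/top0.png

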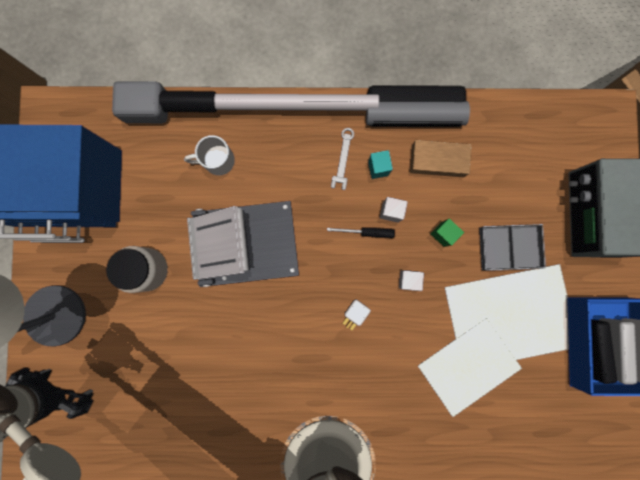

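In the scene picture, four things could be taken for the tall block:
- grey block at (279,215), tall
- turquoise block at (250,243)
- green block at (272,178)
- grey block at (320,181), short

I choose the plain grey tall one at (279,215), which is (394,209) in the top picture. Next I fit its pose and check it in a close crop.

```bash
cat > h.py <<'E'
import numpy as np, cv2
from plant import arm
def proj(c,P):
    i=arm.camera_info(c); q=np.atleast_2d(P)@i["R"].T+i["t"]
    return np.c_[i["fx"]*q[:,0]/q[:,2]+i["cx"], i["fy"]*q[:,1]/q[:,2]+i["cy"]]
def place(P,x,y,yaw,z=0):
    c,s=np.cos(yaw),np.sin(yaw); return np.asarray(P)@np.array([[c,s,0],[-s,c,0],[0,0,1]])+[x,y,z]
def box(a,b,h,z0=0): return np.array([[i*a/2,j*b/2,k] for k in (z0,z0+h) for i,j in ((-1,-1),(1,-1),(1,1),(-1,1))])
def mask_box(c,P,S=4):
    m=np.zeros((480*S,640*S),np.uint8)
    cv2.fillConvexPoly(m,cv2.convexHull(((proj(c,P)+.5)*S).astype(np.int32)),1); return m
def graymask(img,S=4,lo=95):
    img=cv2.resize(img,None,fx=S,fy=S,interpolation=cv2.INTER_LINEAR)
    hsv=cv2.cvtColor(img,cv2.COLOR_BGR2HSV); return ((hsv[...,1]<60)&(hsv[...,2]>lo)).astype(np.uint8)
def draw(img,c,P,S,x0,y0,col):
    q=((proj(c,P)-[x0,y0]+.5)*S).astype(int)
    for a,b in [(0,1),(1,2),(2,3),(3,0),(4,5),(5,6),(6,7),(7,4),(0,4),(1,5),(2,6),(3,7)]:
        cv2.line(img,tuple(map(int,q[a])),tuple(map(int,q[b])),col,1)
def crop(img,x0,y0,w,h,S): return cv2.resize(img[y0:y0+h,x0:x0+w],None,fx=S,fy=S,interpolation=cv2.INTER_CUBIC)
E
cat > fit.py <<'E'
from h import *
from scipy.optimize import minimize
def fitblock(imgs,x,y,h=.08):
    best=None
    G={}
    for c in imgs:
        m=graymask(imgs[c]); u=(proj(c,[x,y,h/2])[0]*4).astype(int)
        w=np.zeros_like(m); cv2.circle(w,tuple(map(int,u)),120,1,-1); m=m*w
        n,l,st,ce=cv2.connectedComponentsWithStats(m)
        k=1+np.argmax(st[1:,4]); G[c]=(l==k)
    def cost(p):
        s=0
        for c in G:
            B=mask_box(c,place(box(.045,.05,h),*p))>0
            s-= (B&G[c]).sum()/(B|G[c]).sum()
        return s
    for yaw in np.radians([-40,-20,0,20,40]):
        sx=np.array([[x,y,yaw]]*4)+np.vstack([np.zeros(3),np.diag([.006,.006,.2])])
        r=minimize(cost,[x,y,yaw],method="Nelder-Mead",options=dict(initial_simplex=sx,maxiter=60))
        print(np.degrees(yaw),r.x.round(4),round(r.fun,3))
        if best is None or r.fun<best.fun: best=r
    return best.x
E
python3 - <<'E'
from fit import *
imgs={c:cv2.imread(f"pics/{c}0.png") for c in ("scene","top")}
p=fitblock(imgs,.622,-.16); print(p, np.degrees(p[2]))
t=crop(imgs["top"],345,170,90,75,5); draw(t,"top",place(box(.045,.05,.08),*p),5,345,170,(0,0,255))
s=crop(imgs["scene"],245,155,90,75,5); draw(s,"scene",place(box(.045,.05,.08),*p),5,245,155,(0,0,255))
cv2.imwrite("pics/b1.png",np.vstack([np.hstack([s[:,:390],t[:,:390]])]))
# stand
st=(.5405,.2075,np.radians(6.2))
t=crop(imgs["top"],180,190,130,110,3); s=crop(imgs["scene"],315,245,130,110,3)
for im,c,a,b in((t,"top",180,190),(s,"scene",315,245)):
    draw(im,c,place(box(.19,.25,.015),*st),3,a,b,(0,0,255))
    P=box(.012,.02,.057)
    for th in(.66,.71,.76):
        e=np.array([[sx,.1-r*np.cos(th)-.016*np.sin(th),.04+r*np.sin(th)+.016*np.cos(th)] for sx in(-.075,.075) for r in(.158,)])
        # th>0 raises free edge
        q=((proj(c,place(e,*st))-[a,b]+.5)*3).astype(int); cv2.line(im,tuple(map(int,q[0])),tuple(map(int,q[1])),(0,255,0),1)
cv2.imwrite("pics/s1.png",np.hstack([s,t]))
E
```

```text
-40.0 [ 0.6221 -0.1589 -0.2807] -1.237
-20.0 [ 0.6225 -0.1592 -0.3319] -1.239
0.0 [ 0.622  -0.16   -0.3172] -1.237
20.0 [ 0.623  -0.1593 -0.3334] -1.239
40.0 [ 0.6201 -0.1597  1.2797] -1.196
[ 0.62254167 -0.15921445 -0.33190791] -19.01692228857923
```

View pics/b1.png

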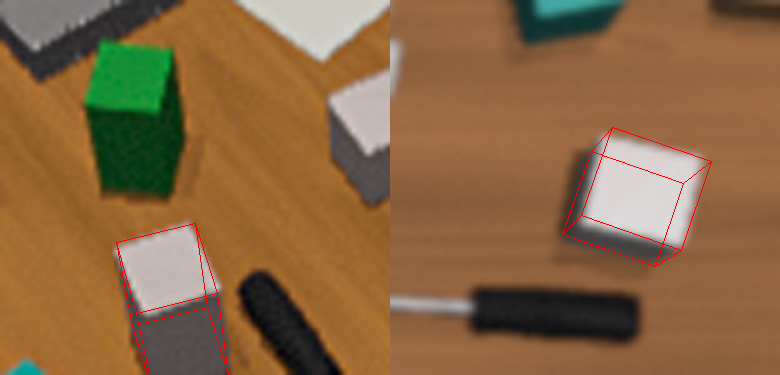

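View pics/s1.png

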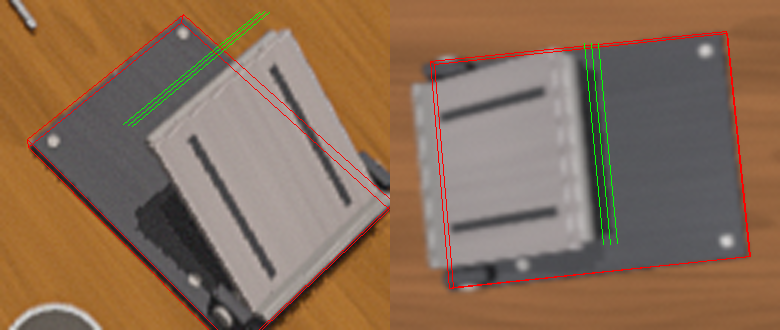

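Crop check: the chosen block is plain grey and clearly taller than the short one. The stand's base outline fits at yaw 6.2°. The brightness threshold dropped the block's dark sides, so I refit using both levels and measure the plate angle with its sign corrected.

```bash
python3 - <<'E'
from h import *
from scipy.optimize import minimize
imgs={c:cv2.imread(f"pics/{c}0.png") for c in ("scene","top")}
def comp(c,lo,pt,r=110):
    m=graymask(imgs[c],4,lo); w=np.zeros_like(m); u=proj(c,pt)[0]*4
    cv2.circle(w,(int(u[0]),int(u[1])),r,1,-1); n,l,st,_=cv2.connectedComponentsWithStats(m*w); return l==1+np.argmax(st[1:,4])
x,y=.6225,-.159
T={c:comp(c,140,[x,y,.08]) for c in imgs}; F={c:comp(c,45,[x,y,.05]) for c in imgs}
def iou(a,b): return (a&b).sum()/(a|b).sum()
def cost(p):
    B=place(box(.045,.05,.08),*p)
    return -sum(iou(mask_box(c,B[4:])>0,T[c])+iou(mask_box(c,B)>0,F[c]) for c in imgs)
R=[]
for yaw in np.radians([-60,-20,20,70]):
    sx=np.array([[x,y,yaw]]*4)+np.vstack([np.zeros(3),np.diag([.006,.006,.2])])
    r=minimize(cost,[x,y,yaw],method="Nelder-Mead",options=dict(initial_simplex=sx,maxiter=80)); R.append(r); print(r.x.round(4),np.degrees(r.x[2]).round(1),round(r.fun,3))
p=min(R,key=lambda r:r.fun).x
out=[]
for c,a,b in(("scene",240,180),("top",350,175)):
    t=crop(imgs[c],a,b,78,65,5); draw(t,c,place(box(.045,.05,.08),*p),5,a,b,(0,0,255)); out.append(t)
st=(.5405,.2075,np.radians(6.2)); o2=[]
for c,a,b in(("scene",315,245),("top",180,190)):
    im=crop(imgs[c],a,b,130,100,3); 
    for th,col in((.66,(0,255,0)),(.71,(255,0,0)),(.76,(0,0,255))):
        e=np.array([[sx,.1-.158*np.cos(th)+.016*np.sin(th),.04+.158*np.sin(th)+.016*np.cos(th)] for sx in(-.075,.075)])
        q=((proj(c,place(e,*st))-[a,b]+.5)*3).astype(int); cv2.line(im,tuple(map(int,q[0])),tuple(map(int,q[1])),col,1)
    o2.append(im)
cv2.imwrite("pics/b2.png",np.vstack([np.hstack(out),np.hstack(o2)[:270,:780]]))
E
```

```text
[ 0.6221 -0.1577 -0.2163] -12.4 -3.737
[ 0.6221 -0.1576 -0.2142] -12.3 -3.735
[ 0.6221 -0.1574 -0.2512] -14.4 -3.729
[ 0.6226 -0.1585  1.2744] 73.0 -3.353
```

View pics/b2.png

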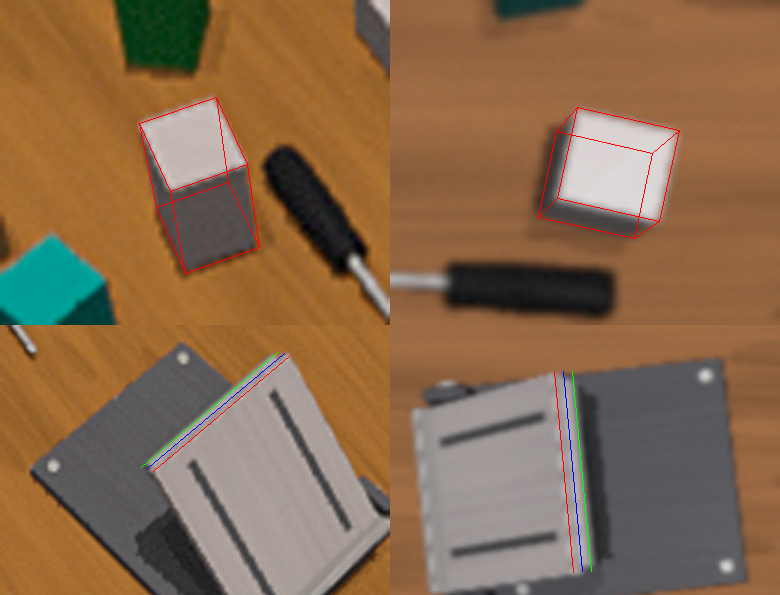

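The refit overlay matches in both views: block at (0.622, -0.158), yaw -12.4°, and plate angle about 0.70. I'll grip it with the tool tilted 40° from the -y side, so the gripper clears the raised plate when placing.

Call:
servo_tool(offset=[[0.4,-1,0.3],[0.4,-1,0.3],[0.4,-1,0.3],[0.4,-1,0.3],[0.4,-1,0.3],[0.4,-1,0.3],[0.4,-1,0.3]], delta_rot=[[0,0,-0.86],[0,0,-0.86],[0,0,-0.86],[0,0,-0.86],[0,0,-0.86],[0,0,-0.86],[0,0,-0.86]], jaw=[-1,-1,-1,-1,-1,-1,-1], force=60)

```text
time_s: 1.28
tool_pos: [0.3054, 0.3697, 0.2908]
orientation: [-0.0, 0.974, 0.224, 0.001]
contact_force: [-0.7, 0.2, -0.6]
gripper_width: 0.0855
```

Call:
servo_tool(offset=[[0.4,-1,0],[0.4,-1,0],[0.4,-1,0],[0.4,-1,0],[0.4,-1,0],[0.4,-1,0],[0.4,-1,0]], delta_rot=[[0,0,-0.86],[0,0,-0.86],[0,0,-0.86],[0,0,-0.86],[0,0,-0.86],[0,0,-0.86],[0,0,-0.86]], jaw=[-1,-1,-1,-1,-1,-1,-1])

```text
time_s: 1.87
tool_pos: [0.365, 0.2199, 0.2902]
orientation: [-0.0, 0.994, -0.11, -0.0]
contact_force: [-0.0, 0.0, 0.9]
gripper_width: 0.0857
```

Call:
servo_tool(offset=[[0.5,-1,0],[0.5,-1,0],[0.5,-1,0],[0.5,-1,0],[0.5,-1,0]], delta_rot=[[0,0,0],[0,0,0],[0,0,0],[0,0,0],[0,0,0]], jaw=[-1,-1,-1,-1,-1])

```text
time_s: 2.28
tool_pos: [0.442, 0.0655, 0.2902]
orientation: [0.001, 0.994, -0.111, 0.001]
contact_force: [0.2, 0.5, 0.1]
gripper_width: 0.0857
```

Call:
servo_tool(offset=[[0.5,-1,0],[0.5,-1,0],[0.5,-1,0],[0.5,-1,0],[0.5,-1,0]], delta_rot=[[0,0,0],[0,0,0],[0,0,0],[0,0,0],[0,0,0]], jaw=[-1,-1,-1,-1,-1])

```text
time_s: 2.7
tool_pos: [0.5167, -0.0844, 0.2895]
orientation: [0.001, 0.994, -0.11, 0.0]
contact_force: [-0.2, 0.2, -1.0]
gripper_width: 0.0856
```

```bash
cat >> h.py <<'E'
from scipy.spatial.transform import Rotation as Ro
def pose(yaw_deg,tilt_deg): return Ro.from_euler("z",yaw_deg,degrees=True)*Ro.from_euler("x",tilt_deg,degrees=True)*Ro.from_matrix(np.diag([1.,-1,-1]))
def go(grasp,R,back=0.0):
    "offset/delta_rot shares to put the grasp point at 'grasp', backed off along the tool"
    s=arm.sense(); q=np.array(s["orientation"]); cur=Ro.from_quat([q[1],q[2],q[3],q[0]])
    tcp=np.asarray(grasp)+R.apply([0,0,1])*(.005-back)
    print("t %.2f"%s["time_s"],"tcp",s["tool_pos"].round(4),"w %.4f"%s["gripper_width"],"F",s["contact_force"].round(1),"j",s["joint_positions"].round(2))
    print("goal",tcp.round(4),"offset",((tcp-s["tool_pos"])/.15).round(3),"rot",((R*cur.inv()).as_rotvec()/(np.pi/4)).round(3))
E
python3 -c "
from h import *
go([.622,-.1577,.06],pose(-12.4,40),.09)"
```

```text
t 2.70 tcp [ 0.5167 -0.0844  0.2895] w 0.0856 F [-0.2  0.2 -1. ] j [-0.39 -0.    1.68 -0.    1.46 -0.17]
goal [ 0.6103 -0.2111  0.1251] offset [ 0.623 -0.845 -1.096] rot [ 0.871 -0.193  0.005]
```

Call:
servo_tool(offset=[[0.62,-0.85,-0.3],[0.62,-0.85,-0.3],[0.62,-0.85,-0.3],[0.62,-0.85,-0.3],[0.62,-0.85,-0.3],[0.62,-0.85,-0.3],[0.62,-0.85,-0.3],[0.62,-0.85,-0.3]], delta_rot=[[0.87,-0.19,0],[0.87,-0.19,0],[0.87,-0.19,0],[0.87,-0.19,0],[0.87,-0.19,0],[0.87,-0.19,0],[0.87,-0.19,0],[0.87,-0.19,0]], jaw=[-1,-1,-1,-1,-1,-1,-1,-1])

```text
time_s: 3.37
tool_pos: [0.6079, -0.2066, 0.2442]
orientation: [-0.341, 0.934, -0.103, 0.035]
contact_force: [0.2, -0.1, 1.4]
gripper_width: 0.0857
```

```bash
python3 -c "
from h import *
go([.622,-.1577,.06],pose(-12.4,40),.09)
go([.622,-.1577,.06],pose(-12.4,40),0)"
```

```text
t 3.37 tcp [ 0.6079 -0.2066  0.2442] w 0.0857 F [ 0.2 -0.1  1.4] j [-0.78  0.5   1.31  0.58  1.72 -0.58]
goal [ 0.6103 -0.2111  0.1251] offset [ 0.016 -0.03  -0.794] rot [-0.002 -0.005  0.001]
t 3.37 tcp [ 0.6079 -0.2066  0.2442] w 0.0857 F [ 0.2 -0.1  1.4] j [-0.78  0.5   1.31  0.58  1.72 -0.58]
goal [ 0.6227 -0.1546  0.0562] offset [ 0.099  0.347 -1.253] rot [-0.002 -0.005  0.001]
```

Call:
servo_tool(offset=[[0.02,-0.03,-0.3],[0.02,-0.03,-0.55],[0.02,-0.03,-0.79],[0.02,-0.03,-0.79],[0.02,-0.03,-0.79]], delta_rot=[[0,0,0],[0,0,0],[0,0,0],[0,0,0],[0,0,0]], jaw=[-1,-1,-1,-1,-1])

```text
time_s: 3.78
tool_pos: [0.6108, -0.2092, 0.1271]
orientation: [-0.341, 0.934, -0.102, 0.035]
contact_force: [0.3, 0.9, -0.0]
gripper_width: 0.0853
```

```bash
python3 -c "
from h import *
go([.622,-.1577,.06],pose(-12.4,40),0)
a=[]
for c,x,y in (('scene',200,130),('top',330,120)):
    a.append(crop(arm.capture(c),x,y,130,130,3))
cv2.imwrite('pics/p1.png',np.hstack(a))"
```

```text
t 3.78 tcp [ 0.6108 -0.2092  0.1271] w 0.0853 F [ 0.3  0.9 -0. ] j [-0.78  0.64  1.36  0.57  1.57 -0.69]
goal [ 0.6227 -0.1546  0.0562] offset [ 0.079  0.364 -0.473] rot [-0.004 -0.005 -0.001]
```

View pics/p1.png

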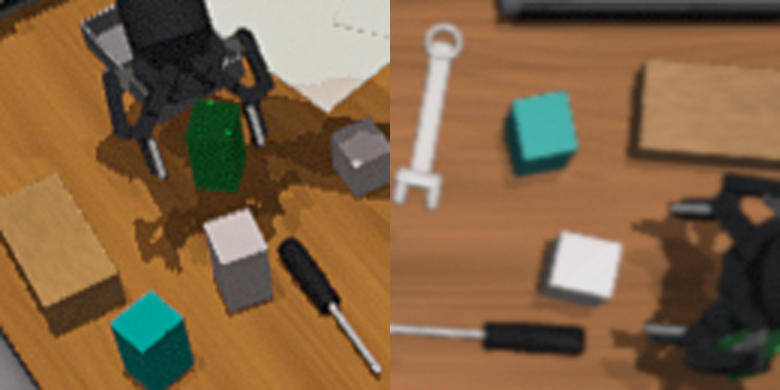

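The green block at (215,145) is beneath and behind the gripper and untouched. The jaws are centred on the grey block at (240,260), so I go in along the tool axis.

Call:
servo_tool(offset=[[0.02,0.08,-0.1],[0.03,0.15,-0.2],[0.05,0.22,-0.28],[0.07,0.29,-0.38],[0.08,0.36,-0.47],[0.08,0.36,-0.47],[0.08,0.36,-0.47]], delta_rot=[[0,0,0],[0,0,0],[0,0,0],[0,0,0],[0,0,0],[0,0,0],[0,0,0]], jaw=[-0.6,-0.6,-0.6,-0.6,-0.6,-0.6,-0.6])

```text
time_s: 4.47
tool_pos: [0.624, -0.158, 0.0588]
orientation: [-0.34, 0.934, -0.102, 0.037]
contact_force: [-0.5, -0.8, 0.7]
gripper_width: 0.0682
```

Call:
servo_tool(offset=[[0,0,0],[0,0,0],[0,0,0],[0,0,0],[0,0,0],[0,0,0],[0,0,0],[0,0,0]], delta_rot=[[0,0,0],[0,0,0],[0,0,0],[0,0,0],[0,0,0],[0,0,0],[0,0,0],[0,0,0]], jaw=[0,0.3,0.6,1,1,1,1,1], force=60)

```text
time_s: 5.13
tool_pos: [0.624, -0.1595, 0.0589]
orientation: [-0.34, 0.934, -0.103, 0.038]
contact_force: [-0.9, -1.6, 6.5]
gripper_width: 0.0442
```

```bash
python3 -c "
from h import *
go([.622,-.1577,.06],pose(-12.4,40),0)"
```

```text
t 5.13 tcp [ 0.624  -0.1595  0.0589] w 0.0442 F [-0.9 -1.6  6.5] j [-0.71  0.7   1.42  0.61  1.43 -0.71]
goal [ 0.6227 -0.1546  0.0562] offset [-0.009  0.033 -0.018] rot [-0.     0.001  0.004]
```

Call:
servo_tool(offset=[[0,0,0.06],[0,0,0.2],[0,0,0.4],[0,0,0.6],[0,0,0.75],[0,0,0.75],[0,0,0.75]], delta_rot=[[0,0,0],[0,0,0],[0,0,0],[0,0,0],[0,0,0],[0,0,0],[0,0,0]], jaw=[1,1,1,1,1,1,1], force=80)

```text
time_s: 5.72
tool_pos: [0.6231, -0.1586, 0.1695]
orientation: [-0.339, 0.934, -0.103, 0.037]
contact_force: [-0.6, -0.1, -5.8]
gripper_width: 0.0442
```

Call:
servo_tool(offset=[[-0.04,0.1,0],[-0.1,0.27,0],[-0.17,0.44,0],[-0.24,0.6,0],[-0.3,0.78,0],[-0.35,0.9,0],[-0.37,0.95,0],[-0.37,0.95,0],[-0.37,0.95,0]], delta_rot=[[0,0,0.05],[0,0,0.1],[0,0,0.17],[0,0,0.24],[0,0,0.3],[0,0,0.36],[0,0,0.41],[0,0,0.41],[0,0,0.41]], jaw=[1,1,1,1,1,1,1,1,1])

```text
time_s: 6.47
tool_pos: [0.5669, -0.0149, 0.1674]
orientation: [-0.342, 0.938, 0.048, -0.02]
contact_force: [0.5, -0.5, -3.6]
gripper_width: 0.0446
```

```bash
python3 -c "
from h import *
go([.556,.081,.2],pose(6.2,40),0)"
```

```text
t 6.47 tcp [ 0.5669 -0.0149  0.1674] w 0.0446 F [ 0.5 -0.5 -3.6] j [-0.52  0.42  1.58  0.55  1.6  -0.74]
goal [0.5557 0.0842 0.1962] offset [-0.075  0.661  0.192] rot [-0.002 -0.007  0.006]
```

Call:
servo_tool(offset=[[-0.02,0.12,0],[-0.04,0.3,0],[-0.06,0.48,-0.1],[-0.07,0.6,-0.25],[-0.07,0.64,-0.4],[-0.07,0.64,-0.5],[-0.07,0.64,-0.55],[-0.07,0.64,-0.55],[-0.07,0.64,-0.55]], delta_rot=[[0,0,0],[0,0,0],[0,0,0],[0,0,0],[0,0,0],[0,0,0],[0,0,0],[0,0,0],[0,0,0]], jaw=[1,1,1,1,1,1,1,1,1])

```text
time_s: 7.22
tool_pos: [0.5576, 0.0795, 0.0866]
orientation: [-0.342, 0.938, 0.047, -0.019]
contact_force: [0.0, -0.6, -3.3]
gripper_width: 0.0446
```

```bash
python3 -c "
from h import *
go([.5451,.1648,.08],pose(6.2,40),0)
s=arm.sense()['tool_pos']; b=(s[0]-.002,s[1]+.0018,6.2*np.pi/180,s[2]-.0589)
a=[]
for c,x,y in (('scene',310,190),('top',200,165)):
    im=arm.capture(c); t=crop(im,x,y,130,150,3); draw(t,c,place(box(.045,.05,.08),*b),3,x,y,(0,0,255)); a.append(t)
cv2.imwrite('pics/p2.png',np.hstack(a))"
```

```text
t 7.22 tcp [0.5576 0.0795 0.0866] w 0.0446 F [ 0.  -0.6 -3.3] j [-0.39  0.47  1.71  0.61  1.39 -0.74]
goal [0.5448 0.168  0.0762] offset [-0.086  0.59  -0.07 ] rot [-0.001 -0.003  0.009]
```

View pics/p2.png

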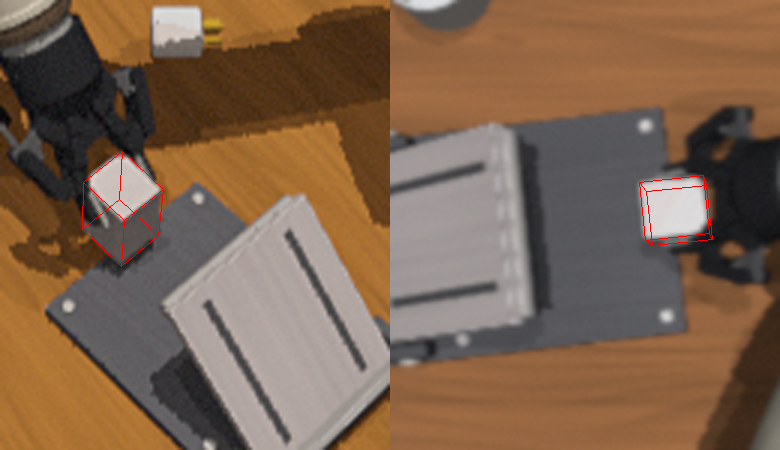

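The held block sits where predicted and upright, with its top at (122,180) in the scene crop. I slide it in under the roller, then lower it.

Call:
servo_tool(offset=[[-0.01,0.08,-0.04],[-0.03,0.2,-0.04],[-0.04,0.32,-0.04],[-0.06,0.44,-0.04],[-0.07,0.52,-0.04],[-0.07,0.56,-0.04],[-0.07,0.56,-0.04],[-0.07,0.56,-0.04]], delta_rot=[[0,0,0],[0,0,0],[0,0,0],[0,0,0],[0,0,0],[0,0,0],[0,0,0],[0,0,0]], jaw=[1,1,1,1,1,1,1,1])

```text
time_s: 7.98
tool_pos: [0.5466, 0.1646, 0.0805]
orientation: [-0.342, 0.938, 0.048, -0.019]
contact_force: [0.3, -0.4, -3.7]
gripper_width: 0.0444
```

Call:
servo_tool(offset=[[0,0,-0.02],[0,0,-0.03],[0,0,-0.035],[0,0,-0.035]], delta_rot=[[0,0,0],[0,0,0],[0,0,0],[0,0,0]], jaw=[1,1,1,1])

```text
time_s: 8.32
tool_pos: [0.5463, 0.1643, 0.0747]
orientation: [-0.342, 0.938, 0.047, -0.019]
contact_force: [0.4, -0.3, -4.1]
gripper_width: 0.0441
```

Call:
servo_tool(offset=[[0,0,-0.01],[0,0,-0.01],[0,0,-0.015],[0,0,-0.015]], delta_rot=[[0,0,0],[0,0,0],[0,0,0],[0,0,0]], jaw=[1,1,1,1])

```text
time_s: 8.65
tool_pos: [0.5467, 0.1645, 0.074]
orientation: [-0.342, 0.938, 0.048, -0.019]
contact_force: [-4.1, -3.7, 5.7]
gripper_width: 0.0441
```

Call:
servo_tool(offset=[[0,0,0],[0,0,0],[0,0,0],[0,0,0],[0,0,0],[0,0,0]], delta_rot=[[0,0,0],[0,0,0],[0,0,0],[0,0,0],[0,0,0],[0,0,0]], jaw=[0,-0.2,-0.5,-0.7,-0.7,-0.7])

```text
time_s: 9.15
tool_pos: [0.5464, 0.1649, 0.0728]
orientation: [-0.342, 0.938, 0.048, -0.019]
contact_force: [1.0, -0.2, 0.2]
gripper_width: 0.0723
```

Call:
servo_tool(offset=[[0.0,-0.05,0.06],[0.01,-0.12,0.14],[0.02,-0.2,0.25],[0.04,-0.34,0.41],[0.05,-0.46,0.55],[0.06,-0.6,0.72],[0.06,-0.6,0.72],[0.06,-0.6,0.72]], delta_rot=[[0,0,0],[0,0,0],[0,0,0],[0,0,0],[0,0,0],[0,0,0],[0,0,0],[0,0,0]], jaw=[-0.7,-0.7,-0.7,-0.7,-0.7,-0.7,-0.7,-0.7])

```text
time_s: 9.82
tool_pos: [0.5567, 0.073, 0.1829]
orientation: [-0.341, 0.939, 0.048, -0.017]
contact_force: [-0.2, 0.3, -0.0]
gripper_width: 0.0725
```

```bash
python3 -c "
from h import *
st=(.5405,.2075,np.radians(6.2))
b=(.5447,.1663,6.2*np.pi/180,.015)
th=.448; r=.132
pt=place([[0,.1-r*np.cos(th)+.016*np.sin(th),.04+r*np.sin(th)+.016*np.cos(th)]],*st)[0]; print('final contact',pt.round(4))
th=.72;k=[q for q in np.linspace(.09,.158,200)]
go(pt+[0,0,.10+.019],pose(6.2,0),0)
a=[]
for c,x,y in (('scene',310,190),('top',180,165)):
    im=arm.capture(c); t=crop(im,x,y,130,150,3); draw(t,c,place(box(.045,.05,.08),*b),3,x,y,(0,0,255)); a.append(t)
cv2.imwrite('pics/p3.png',np.hstack(a))"
```

```text
final contact [0.5418 0.1955 0.1116]
t 9.82 tcp [0.5567 0.073  0.1829] w 0.0725 F [-0.2  0.3 -0. ] j [-0.4   0.32  1.68  0.6   1.53 -0.65]
goal [0.5418 0.1955 0.2256] offset [-0.1    0.817  0.285] rot [-0.883 -0.092  0.008]
```

View pics/p3.png

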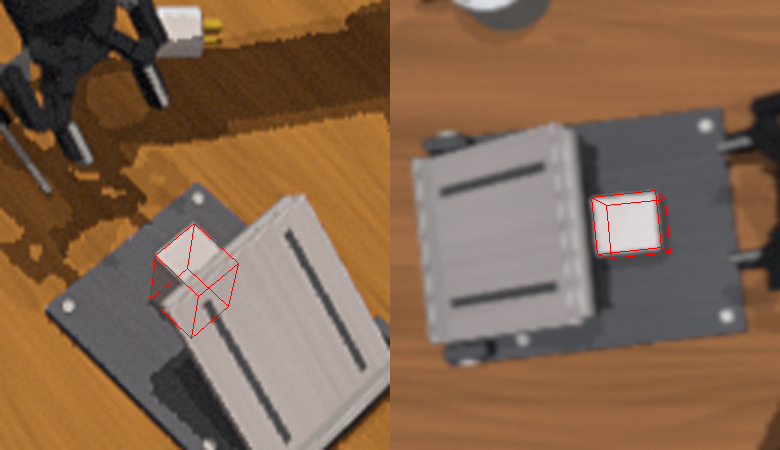

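The block stands upright at (630,222) in the top crop, about 42 mm to the stand's -y side of the base centre. That is within 7 mm of the spot. Next: tool vertical, jaws shut, move over the plate's outer half.

Call:
servo_tool(offset=[[0,0,0.15],[0,0.05,0.35],[-0.02,0.2,0.4],[-0.05,0.4,0.4],[-0.08,0.6,0.4],[-0.11,0.8,0.4],[-0.11,0.93,0.4],[-0.11,0.93,0.3],[-0.11,0.93,0.28],[-0.11,0.93,0.28]], delta_rot=[[-0.1,0,0],[-0.25,0,0],[-0.4,-0.03,0],[-0.55,-0.05,0],[-0.7,-0.07,0],[-0.88,-0.09,0],[-0.88,-0.09,0],[-0.88,-0.09,0],[-0.88,-0.09,0],[-0.88,-0.09,0]], jaw=[1,1,1,1,1,1,1,1,1,1])

```text
time_s: 10.75
tool_pos: [0.5367, 0.2146, 0.2198]
orientation: [-0.002, 0.999, 0.051, -0.005]
contact_force: [-0.4, 0.0, -0.2]
gripper_width: 0.0003
```

Call:
servo_tool(offset=[[0,0,-0.1],[0,0,-0.2],[0,0,-0.25],[0,0,-0.25]], delta_rot=[[0,0,0],[0,0,0],[0,0,0],[0,0,0]], jaw=[1,1,1,1])

```text
time_s: 11.08
tool_pos: [0.5374, 0.213, 0.1828]
orientation: [-0.002, 0.999, 0.05, -0.004]
contact_force: [0.3, 0.0, -1.2]
gripper_width: -0.0001
```

Now push down: first to just above the expected stop (TCP z about 0.123).

Call:
servo_tool(offset=[[0,0,-0.05],[0,0,-0.1],[0,0,-0.15],[0,0,-0.2],[0,0,-0.25],[0,0,-0.3],[0,0,-0.33],[0,0,-0.35],[0,0,-0.35]], delta_rot=[[0,0,0],[0,0,0],[0,0,0],[0,0,0],[0,0,0],[0,0,0],[0,0,0],[0,0,0],[0,0,0]], jaw=[1,1,1,1,1,1,1,1,1])

```text
time_s: 11.83
tool_pos: [0.5394, 0.2142, 0.1329]
orientation: [-0.002, 0.999, 0.05, -0.001]
contact_force: [0.6, 0.6, 1.6]
gripper_width: 0.0001
```

Call:
servo_tool(offset=[[0,0,-0.02],[0,0,-0.02],[0,0,-0.03],[0,0,-0.03]], delta_rot=[[0,0,0],[0,0,0],[0,0,0],[0,0,0]], jaw=[1,1,1,1])

```text
time_s: 12.17
tool_pos: [0.5394, 0.2142, 0.1288]
orientation: [-0.002, 0.999, 0.05, -0.001]
contact_force: [1.9, 0.3, 4.3]
gripper_width: 0.0004
```

Call:
servo_tool(offset=[[0,0,-0.01],[0,0,-0.02],[0,0,-0.03],[0,0,-0.03]], delta_rot=[[0,0,0],[0,0,0],[0,0,0],[0,0,0]], jaw=[1,1,1,1])

```text
time_s: 12.5
tool_pos: [0.5393, 0.2142, 0.1242]
orientation: [-0.002, 0.999, 0.05, -0.001]
contact_force: [1.3, -1.6, 3.9]
gripper_width: 0.0001
```

Call:
servo_tool(offset=[[0,0,-0.01],[0,0,-0.02],[0,0,-0.02],[0,0,-0.02]], delta_rot=[[0,0,0],[0,0,0],[0,0,0],[0,0,0]], jaw=[1,1,1,1])

```text
time_s: 12.83
tool_pos: [0.5392, 0.2142, 0.1211]
orientation: [-0.002, 0.999, 0.05, -0.001]
contact_force: [0.0, -0.6, 4.2]
gripper_width: 0.0002
```

Call:
servo_tool(offset=[[0,0,-0.01],[0,0,-0.02],[0,0,-0.02]], delta_rot=[[0,0,0],[0,0,0],[0,0,0]], jaw=[1,1,1])

```text
time_s: 13.08
tool_pos: [0.5395, 0.2142, 0.1206]
orientation: [-0.002, 0.999, 0.051, -0.001]
contact_force: [-6.7, -2.4, 19.0]
gripper_width: -0.0001
```

```bash
python3 -c "
from h import *
st=(.5405,.2075,np.radians(6.2))
a=[]
for c,x,y in (('scene',310,190),('top',180,165)):
    im=arm.capture(c); t=crop(im,x,y,130,150,3)
    for th,col in((.448,(0,0,255)),(.5,(0,255,0))):
        e=np.array([[sx,.1-.158*np.cos(th)+.016*np.sin(th),.04+.158*np.sin(th)+.016*np.cos(th)] for sx in(-.075,.075)])
        q=((proj(c,place(e,*st))-[x,y]+.5)*3).astype(int); cv2.line(t,tuple(map(int,q[0])),tuple(map(int,q[1])),col,1)
    a.append(t)
cv2.imwrite('pics/p4.png',np.hstack(a)); s=arm.sense(); print(s['tool_pos'],s['contact_force'])"
```

```text
[0.53944648 0.21417913 0.1206025 ] [-5.7029626  -3.471113   19.21895174]
```

View pics/p4.png

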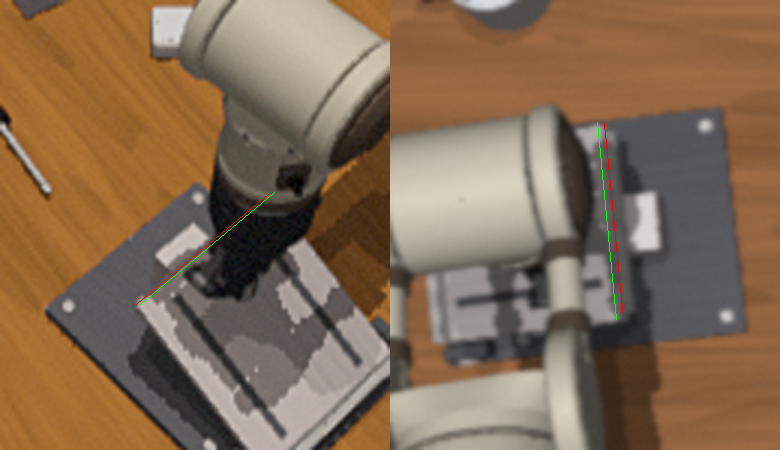

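The force jumped from 4 to 19 N while the tool stopped moving down, and the plate edge is near the 0.448 line, so the roller is on the block. One slightly firmer push, then lift off and check.

Call:
servo_tool(offset=[[0,0,-0.01],[0,0,-0.01],[0,0,-0.01]], delta_rot=[[0,0,0],[0,0,0],[0,0,0]], jaw=[1,1,1])

```text
time_s: 13.43
tool_pos: [0.5396, 0.2142, 0.1204]
orientation: [-0.002, 0.999, 0.051, -0.001]
contact_force: [-9.3, -3.0, 27.0]
gripper_width: 0.0
```

Call:
servo_tool(offset=[[0,0,0.05],[0,0,0.2],[0,0,0.45],[0,0,0.7],[0,0,0.95],[0,0,0.95]], delta_rot=[[0,0,0],[0,0,0],[0,0,0],[0,0,0],[0,0,0],[0,0,0]], jaw=[1,1,1,1,1,1])

```text
time_s: 13.93
tool_pos: [0.542, 0.2151, 0.2671]
orientation: [-0.003, 0.999, 0.051, 0.005]
contact_force: [1.0, 0.5, 1.1]
gripper_width: 0.0001
```

Call:
servo_tool(offset=[[-0.25,-0.1,0],[-0.5,-0.3,0],[-0.75,-0.6,0],[-0.9,-0.9,0],[-0.9,-1,0],[-0.9,-1,0]], delta_rot=[[0,0,0],[0,0,0],[0,0,0],[0,0,0],[0,0,0],[0,0,0]], jaw=[1,1,1,1,1,1])

```text
time_s: 14.43
tool_pos: [0.4011, 0.0603, 0.2573]
orientation: [-0.001, 0.999, 0.048, -0.003]
contact_force: [0.2, 0.0, 0.6]
gripper_width: -0.0
```

Call:
servo_tool(offset=[[0,-0.25,0],[0,-0.5,0],[0,-0.75,0],[0,-1,0],[0,-1,0]], delta_rot=[[0,0,0],[0,0,0],[0,0,0],[0,0,0],[0,0,0]], jaw=[1,1,1,1,1])

```text
time_s: 14.85
tool_pos: [0.4032, -0.0906, 0.258]
orientation: [-0.002, 0.999, 0.047, -0.003]
contact_force: [0.4, 0.4, -1.0]
gripper_width: 0.0
```

```bash
python3 -c "
from h import *
st=(.5405,.2075,np.radians(6.2))
a=[]
for c,x,y in (('scene',310,190),('top',180,165)):
    im=arm.capture(c); cv2.imwrite(f'pics/{c}_end.png',im); t=crop(im,x,y,130,150,3)
    for th,col in((.448,(0,0,255)),(.5,(0,255,0))):
        e=np.array([[sx,.1-.158*np.cos(th)+.016*np.sin(th),.04+.158*np.sin(th)+.016*np.cos(th)] for sx in(-.075,.075)])
        q=((proj(c,place(e,*st))-[x,y]+.5)*3).astype(int); cv2.line(t,tuple(map(int,q[0])),tuple(map(int,q[1])),col,1)
    print(c,[(d['position'],d['score']) for d in arm.place_of(c,'plate_roller')[:1]])
    a.append(t)
th=.448;print('roller expected',place([[0,.1-.15*np.cos(th),.04+.15*np.sin(th)]],*st))
cv2.imwrite('pics/p5.png',np.hstack(a)); s=arm.sense(); print(s['time_s'],s['tool_pos'],s['contact_force'])"
```

```text
scene [([0.5428, 0.1749, 0.1047], 0.97)]
top [([0.5463, 0.1761, 0.1091], 0.58)]
roller expected [[0.54430128 0.17250859 0.10497457]]
15.05 [ 0.40355478 -0.08470641  0.25806087] [0.5300374  0.11436255 0.49973793]
```

View pics/p5.png

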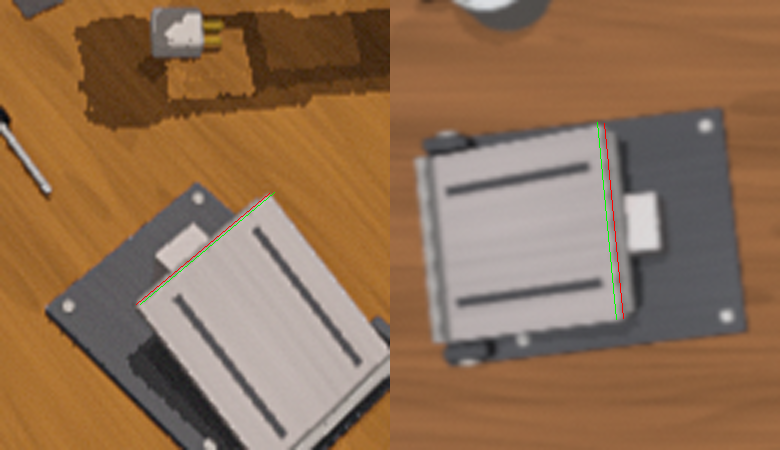

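View pics/scene_end.png

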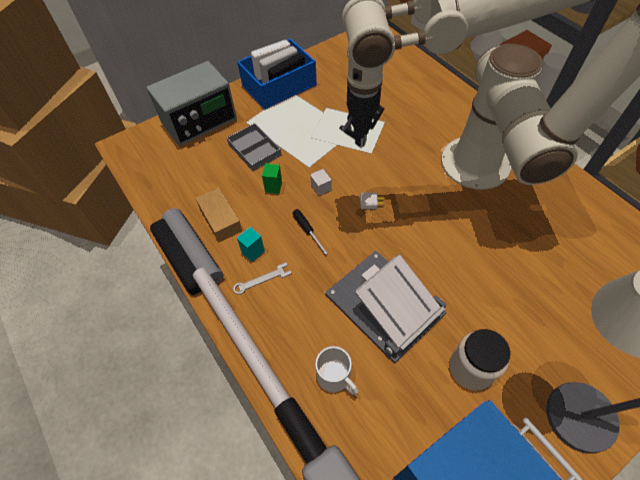

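The plate edge lies on the 0.448 line, the block (at (370,272) in the scene picture) is under it, and everything else is where it was. I hand in.

```bash
python3 -c "
from plant import arm
print(arm.hand_in())"
```

```text
the job is handed in; nothing more can be done
None
```

The taller plain grey block now stands upright on the stand's base, about 7 mm from the marked spot along the stand's y (20 mm is allowed). I pushed the plate down with closed fingertips until its roller rested on the block. I handed the job in at about 15 s of the 53 s.

**Push:** the force rose from about 4 N to 19 N and then 27 N, while the tool moved down less than 1 mm. That shows the roller was stopped by the block.

**After lifting clear:**
- The plate edge lies on the line drawn for 0.448 rad in the scene view. In the top view it is within a few pixels of it, about 2–4 mm.
- The networks put the roller within 4–5 mm of its expected position, which is their usual accuracy. The top camera's detection scored only 0.58.
- By eye, the other things, including the short block, are where they were in the first scene picture.
- The tool's force reading was about 0 N.

No check failed. My first fit of the block's angle was wrong (-19°), because the brightness threshold left out its dark sides. I refitted it to -12.4° before the grasp.

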